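# Stand the canister between cone and block and latch the shelf keeper

## Task

Take the aluminium canister that lies in its cradle and stand it upright, lid up, on the bamboo slatted shelf, midway between the orange cone and the walnut block and in line with them; set it down gently, neither dropped nor pressed hard onto the slats. Then, with the canister standing free, swing the shelf's keeper bar shut by its red grip until it snaps past its catch and rests against the stop. Leave the cone, the block, the ball in its dish and the steel tumbler where they are.

Things in the scene. Friction and masses are not known exactly. Their poses are not given: they have to be found in the camera images.
- canister: aluminium canister with dark screw lid, 58 mm diameter, 100 mm tall (lid the last 18 mm, 60 mm diameter), about 0.25 kg. Origin: centre of its base; +z runs along its axis to the lid. It starts lying level in the cradle with its lid to the left (+y) and somewhat towards the robot, axis 44 mm above the table.
- cradle: fixed bamboo cradle, base 74 x 60 x 4 mm with two low dowels (tops 20 mm high, 52 mm over their outsides), that keeps the canister from rolling. Origin: under the middle, on the table; -x is where the lid points.
- shelf: fixed low bamboo shelf, 164 (x) x 440 (y) mm. Origin: centre of its underside; slat tops at z = 22 mm; x points away from the robot, y along the slats. A grey perch bracket (62 mm tall) is clamped on its far edge. The shut keeper bar runs along y at x = -55 mm, 62 mm above the table.
- cone: orange cone standing on the shelf, base 64 mm diameter, 95 mm tall. Origin: centre of its base, z up.
- block: walnut toggle block standing on the shelf, 60 x 60 x 62 mm with a small toggle on top (76 mm over all). Origin: centre of its underside; x and y parallel to the shelf's. The cone stands 220 to 230 mm from it along the shelf's y, on either side.
- keeper (a joint): angle of the keeper bar, rad: 0 = shut against the stop at the front of the shelf, positive = swung out towards the robot (up to 1.3). A sprung brass nub at the latch end must be pushed over between about 0.08 and 0.03 rad, which takes about 6 to 12 N at the red grip. The hinge is stiff enough to stay where it is left.
- hinge (a point): vertical hinge axis of the keeper bar, at the height of the bar (62 mm above the table), right-hand (-y) front end of the shelf.
- keeper_grip (a point): a point in the red upright grip peg of the keeper bar: 16 mm diameter, rising from the bar to 13 mm above this point; 230 mm from the hinge axis. This point is 50 mm above the bar's axis and 112 mm above the table. The steel bar is round, 16 mm thick, and 365 mm long.
- catch_point (a point): where the axis of the shut bar crosses the catch, 350 mm from the hinge axis, 62 mm above the table.
- ball_center (a point): centre of a yellow silicone ball, 64 mm diameter, lying in a blue dish (bystander).
- dish: blue ceramic dish under the ball, 110 mm across, 30 mm high; origin: centre of its underside (bystander).
- tumbler: steel tumbler, 72 mm across, 100 mm tall; origin: centre of its underside (bystander).

How it is judged (in metres and radians):
On the way, in this order (a step that is already met when the one before it is completed fails the run):
1. the canister stands upright and free, midway between cone and block and in line with them, the keeper still open (angle between canister's own z axis and vertical below 0.06 rad and horizontal distance between canister and cone below 0.123 m and horizontal distance between canister and block below 0.123 m and x of canister in the frame of block between -0.012 and 0.012 m and z of canister in the frame of shelf between 0.018 and 0.026 m and contact force between the fingers and canister below 0.05 N and linear speed of canister below 0.02 m/s and value of joint keeper above 0.3 rad), for 0.3 s.
2. the keeper bar is shut past its catch (value of joint keeper below 0.035 rad), for 0.2 s.
At the end, for the whole second after the job is handed in: Canister upright on the slats (0.06 rad), lid up, released, at rest, its centre within 123 mm of both cone and block (8 mm or more of play about midway) and within 12 mm of their line; keeper below 0.035 rad; cone and block standing within 10 mm of where they were (angle between each of canister, cone, block's own z axis and vertical below 0.06 rad and horizontal distance between canister and cone below 0.123 m and horizontal distance between canister and block below 0.123 m and x of canister in the frame of block between -0.012 and 0.012 m and z of canister in the frame of shelf between 0.018 and 0.026 m and contact force between the fingers and canister below 0.05 N and linear speed of canister below 0.02 m/s and value of joint keeper below 0.035 rad and distance of each of cone, block from where it was at the start of the episode below 0.01 m); the robot touches nothing.
It fails at once if the cone or the block is shifted by more than 15 mm (distance of any of cone, block from where it was at the start of the episode above 0.015 m).
It fails at once if the ball, its dish or the tumbler is shifted by more than 25 mm (distance of any of ball_center, dish, tumbler from where it was at the start of the episode above 0.025 m).
It fails at once if the canister falls or rolls freely (faster than 0.5 m/s without the fingers on it) (linear speed of canister above 0.5 m/s and contact force between the fingers and canister below 0.05 N).
It fails at once if the canister is pressed onto the shelf with more than 40 N (contact force between canister and shelf above 40 N).
It also fails if it takes over 72 s, if anything falls off the work surface, if the arm or the gripper's body presses on something with over 40 N, if the wrist force passes 120 N, or if a joint passes its speed limit or range.

## Robot

A 6-joint arm with a two-finger parallel gripper is mounted at the origin on the work surface. World frame = base frame: x ahead of the robot, y to its left, z up, the work surface at z = 0. Lengths are in m, angles in degrees, forces in N, time in s.
With the tool pointing down it reaches from about 0.35 to 0.775 m from the base axis. Payload 7.3 kg.
Tool frame: the origin (TCP) lies on the centre line of the jaws, within the pads' length; the fingertips stand 19 mm ahead of it and the grasp point (between the pads) is the TCP; z points along the fingers, y is the direction in which the jaws open and shut (so a half turn about z gives the same grasp; the last joint's range is limited). The gripper opens to 92 mm and grips with 3 to 60 N. Pads are 19 mm wide; open, the fingers measure 130 mm over their backs; the gripper's body (75 mm by 190 mm) begins 47 mm behind the grasp point.
Start: joints at [-81.303, 19.595, 87.324, -0, 73.075, -8.365], TCP at [0.154, -0.502, 0.246] pointing down, gripper open.
Joint ranges: [-145.02, 145.02], [-44.19, 115.74], [2.07, 154.8], [-57.11, 237.11], [16.16, 152.29], [-177.93, 177.93]. Speed limits (degrees/s): [147.25, 147.25, 180, 180, 180, 180].

## Interface

Orientations are given as a 3x3 rotation matrix whose columns are the frame's x, y, z axes.
In Python, from bench import sensors, capture, env, finder gives the robot as it stands.
- The arm moves only by the shell command python3 -m crank 'ROWS' [FORCE]. ROWS is JSON, a list of rows, each a list of 7 numbers: the shift along the world's x, y, z in mm, then the turn, a rotation vector about the world's x, y, z in rad, then the finger opening in mm, from 0 to 91.8. A call has 1 to 20 rows; each row shifts and turns the commanded pose from where the row before left it; what a row does not reach is not made up. A row lasts 1/10 s, in which the tool goes at most 50 mm and 8.59 degrees, less where a joint would pass 70% of its speed; a pose out of reach is approached as far as the arm can. A call with a gripper value outside its range is refused whole. The fingers move at their own pace and stop on an object; FORCE is the grip in N (left out, the last holds). Time passes only in rows, so rows that do not move let the fingers close. It gives the time, the measured TCP pose, the force and the opening at its end, in the units of the state.
- sensors.observe(): the state, without advancing time (a new reading comes with each control period).
- capture(name): name is "side" or "top" or "wrist"; returns a dict with "image" (400x640x3 uint8, red, green, blue), "vfov" (degrees; the focal length in pixels is half the picture's height over the tangent of half this angle, whatever the lens; pixels are square), "cx", "cy" (the principal point, pixels), "extrinsics" (4x4, takes a point from camera to world coordinates). Camera axes: x right, y down, z forward; pixel columns grow to the right and rows downward; lengths in m; the calibration is good to about 2 mm. The wrist camera is an equidistant fisheye: a pixel r from the principal point sees the ray r / f radians off the axis. A picture is of the moment at which its call begins. There is no depth.
- env.finish_job(): hands the job in, once; it reports no verdict.
Trained networks look in a picture, given as the dict that the camera call returned (one of the last four; its "shot" number tells which), for a name from the list of things; names that differ only in an ending like _2 or _b are one class to them, and where a whole thing is asked for, a point or a joint stands for the part that bears it (a point fixed in the world has none). Each returns a list of dicts, best first, with "conf" (0 to 1); they miss things now and then, are a little off and sometimes report something else, mostly with a low value. They report only what shows in the picture. A call takes as long as a camera call.
- finder.cut_out(picture, query): "region" (400x640 bool, what is visible of it) and "uv" ([column, row] in pixels, amid what is visible of it).
The state is a dict: "time": time; "joint_positions": joint angles; "joint_vel": joint speeds; "tau": joint torques, N m; "ee_pos": TCP position; "eef_rot": TCP orientation; "wrist_force": force on the tool from outside, world axes, zero at the start; "torque": the same for the moment, N m; "finger_gap": finger opening in m.
Only numpy, scipy, OpenCV 4.12 (cv2) and the standard library are available. Lean on these libraries where they do the work, as an engineer would, in place of code of your own. Each camera call takes 0.05 s, during which the arm holds its last target. There are 200 camera calls.

## Working session

There is one attempt and no reset: what is moved stays moved. The work goes in short steps, Python scripts to look and compute and a shell command to move; the robot and the scene stay as the last step left them, time stands still between calls to the robot, and variables do not carry over. Pictures are saved under pics/ and viewed, about 8 in all and at most 12, crops included, and the job is handed in when it is done.

```bash
ls; mkdir -p pics
cat > h.py <<'E'
import numpy as np, cv2
from bench import sensors, capture, env, finder
def f(p): return 200/np.tan(np.radians(p["vfov"])/2)
def ray(p,uv,fish=False):
    d=(np.array(uv,float)-[p["cx"],p["cy"]])/f(p); E=np.array(p["extrinsics"])
    if fish:
        r=np.hypot(*d); v=np.r_[d/r*np.sin(r),np.cos(r)] if r>1e-9 else np.array([0,0,1.])
    else: v=np.r_[d,1]
    v=E[:3,:3]@v; return E[:3,3],v/np.linalg.norm(v)
def atz(p,uv,z,fish=False):
    o,v=ray(p,uv,fish); return o+v*(z-o[2])/v[2]
def proj(p,X,fish=False):
    E=np.array(p["extrinsics"]); c=E[:3,:3].T@(np.array(X)-E[:3,3])
    if fish:
        r=np.arctan2(np.hypot(c[0],c[1]),c[2]); d=c[:2]/np.hypot(c[0],c[1])*r
    else: d=c[:2]/c[2]
    return d*f(p)+[p["cx"],p["cy"]]
def tri(rs):
    A=0;b=0
    for o,v in rs:
        M=np.eye(3)-np.outer(v,v);A=A+M;b=b+M@o
    return np.linalg.solve(A,b)
def save(p,n): cv2.imwrite("pics/"+n,p["image"][...,::-1])
E
python3 - <<'E'
from h import *
np.set_printoptions(precision=4,suppress=True)
print(sensors.observe())
ps={n:capture(n) for n in ("top","side","wrist")}
for n,p in ps.items():
    save(p,n+"0.png"); print(n,p["vfov"],p["cx"],p["cy"]);print(np.array(p["extrinsics"]))
    for q in ["canister","cradle","shelf","cone","block","keeper","hinge","keeper_grip","catch_point","ball_center","dish","tumbler"]:
        try: r=finder.cut_out(p,q)
        except Exception as e: print(q,e); continue
        for d in r[:2]:
            ys,xs=np.where(d["region"]); print(q,round(d["conf"],2),np.round(d["uv"],1),len(xs),(xs.min(),xs.max(),ys.min(),ys.max()) if len(xs) else "")
cv2.imwrite("pics/ts.png",cv2.resize(np.vstack([ps["top"]["image"],ps["side"]["image"]])[...,::-1],None,fx=.75,fy=.75))
E
```

```text
pics
{'time': 0.0, 'joint_positions': array([-81.3036,  19.6367,  87.3774,   0.0013,  73.0747,  -8.3652]), 'joint_vel': array([ 0.1229,  0.0413,  0.0363, -0.0622, -0.0206,  0.0445]), 'tau': array([  0.0007, -43.1244, -24.4218,   0.0719,   0.056 ,  -0.0001]), 'ee_pos': array([ 0.154 , -0.5015,  0.245 ]), 'eef_rot': array([[ 0.956 ,  0.2934, -0.0002],
       [ 0.2934, -0.956 ,  0.0015],
       [ 0.0002, -0.0015, -1.    ]]), 'wrist_force': array([ 0.5125, -0.0741,  0.2408]), 'torque': array([-0.0311, -0.0109,  0.0057]), 'finger_gap': 0.09194853016933495}
top 50.37723774343503 318.5758644690323 194.79733388684664
[[ 0.0123 -0.9958  0.0906  0.4371]
 [-0.9999 -0.0121  0.0025  0.0377]
 [-0.0014 -0.0906 -0.9959  1.2401]
 [ 0.      0.      0.      1.    ]]
canister 0.84 [231.1 225.8] 812 (np.int64(210), np.int64(249), np.int64(212), np.int64(236))
cradle 0.31 [295.8 151. ] 351 (np.int64(285), np.int64(306), np.int64(138), np.int64(158))
shelf 0.81 [337. 159.] 8073 (np.int64(259), np.int64(413), np.int64(82), np.int64(231))
cone 0.56 [293.2 148.5] 353 (np.int64(285), np.int64(305), np.int64(13
[... 1566 characters left out ...]
.int64(173), np.int64(243))
keeper_grip 0.7 [338.9 206.3] 354 (np.int64(334), np.int64(347), np.int64(174), np.int64(238))
catch_point 0.85 [295.4 211. ] 3373 (np.int64(242), np.int64(354), np.int64(174), np.int64(243))
ball_center 0.52 [404.1 177.8] 181 (np.int64(394), np.int64(408), np.int64(170), np.int64(184))
dish 0.66 [401.8 184.5] 158 (np.int64(387), np.int64(414), np.int64(174), np.int64(188))
tumbler 0.72 [197.8 268.9] 1045 (np.int64(185), np.int64(214), np.int64(249), np.int64(293))
wrist 65.70646984690485 313.77929124249897 208.72618299180368
[[ 0.2937 -0.909  -0.2958  0.2347]
 [-0.9559 -0.2797 -0.0897 -0.4756]
 [-0.0012  0.3091 -0.951   0.384 ]
 [ 0.      0.      0.      1.    ]]
```

View pics/ts.png

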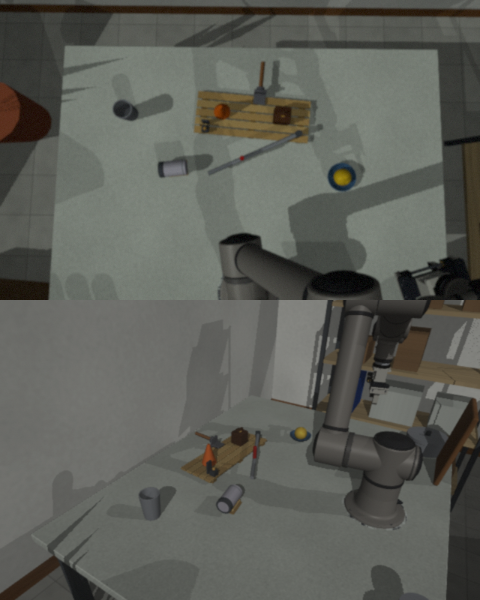

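Run:
```python
from h import *
np.set_printoptions(precision=4,suppress=True)
t=capture("top");s=capture("side")
for q,z,uvt in [("cone",.05,0),("block",.07,0),("canister",.044,0),("tumbler",.05,0),("ball_center",.04,0),("keeper",.07,0),("shelf",.022,0)]:
    a=finder.cut_out(t,q)[0]; b=finder.cut_out(s,q)[0]
    print(q,"top@z",atz(t,a["uv"],z),"side@z",atz(s,b["uv"],z),"tri",tri([ray(t,a["uv"]),ray(s,b["uv"])]))
k=finder.cut_out(t,"keeper")[0]["region"]; ys,xs=np.where(k)
for u in (xs.min(),xs.max()): print("bar end",atz(t,[u,ys[xs==u].mean()],.062))
sh=finder.cut_out(t,"shelf")[0]["region"].astype(np.uint8)
r=cv2.minAreaRect(np.argwhere(sh)[:,::-1].astype(np.float32)); 
for c in cv2.boxPoints(r): print(atz(t,c,.022))
hsv=cv2.cvtColor(t["image"],cv2.COLOR_RGB2HSV)
red=((hsv[...,0]<6)|(hsv[...,0]>174))&(hsv[...,1]>140)&(hsv[...,2]>60); red[:190]=0;red[240:]=0;red[:,:270]=0;red[:,410:]=0
ys,xs=np.where(red);print("red",len(xs),xs.mean(),ys.mean(),atz(t,[xs.mean(),ys.mean()],.125))
a=cv2.resize(t["image"][70:270,140:480],None,fx=2.2,fy=2.2,interpolation=3)[:,:748]; b=cv2.resize(s["image"][160:300,180:420],None,fx=748/240,fy=748/240,interpolation=3)
cv2.imwrite("pics/crop1.png",cv2.resize(np.vstack([a,b])[...,::-1],None,fx=.68,fy=.68))
```

```text
cone top@z [0.4549 0.2851 0.05  ] side@z [0.6963 0.1035 0.05  ] tri [0.4959 0.2817 0.207 ]
block top@z [ 0.6614 -0.1229  0.07  ] side@z [ 0.6358 -0.1064  0.07  ] tri [ 0.6572 -0.1283  0.0549]
canister top@z [0.464  0.2875 0.044 ] side@z [0.467  0.2775 0.044 ] tri [0.463  0.2855 0.0515]
tumbler top@z [0.6772 0.4827 0.05  ] side@z [0.6773 0.4651 0.05  ] tri [0.671  0.4754 0.062 ]
ball_center top@z [ 0.4455 -0.348   0.04  ] side@z [ 0.4359 -0.3477  0.04  ] tri [ 0.4415 -0.3507  0.037 ]
keeper top@z [ 0.5158 -0.0198  0.07  ] side@z [0.5121 0.0075 0.07  ] tri [ 0.5208 -0.0187  0.0528]
shelf top@z [ 0.6539 -0.0057  0.022 ] side@z [0.6566 0.0295 0.022 ] tri [ 0.6663 -0.002   0.0001]
bar end [0.4467 0.1516 0.062 ]
bar end [ 0.5956 -0.1915  0.062 ]
[0.7707 0.2755 0.022 ]
[ 0.9247 -0.1644  0.022 ]
[ 0.584  -0.2721  0.022 ]
[0.4371 0.1581 0.022 ]
red 19 322.2105263157895 210.6315789473684 [0.497  0.0305 0.125 ]
```

View pics/crop1.png

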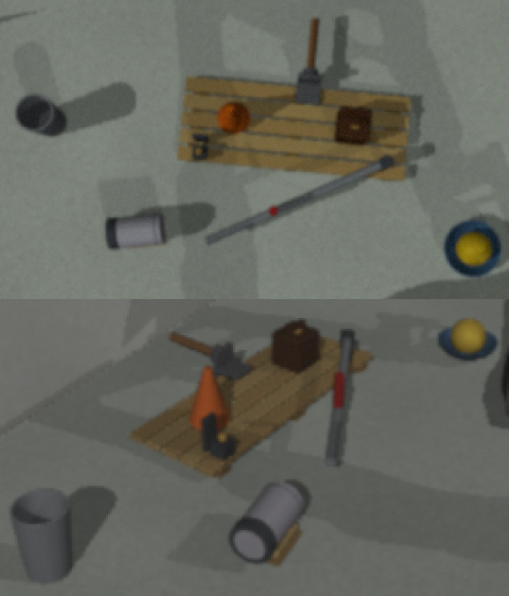

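```bash
python3 -m crank '[[31,31,8,0,0,0,91],[31,31,8,0,0,0,91],[31,31,8,0,0,0,91],[31,31,8,0,0,0,91],[31,31,8,0,0,0,91],[31,31,8,0,0,0,91],[31,31,8,0,0,0,91],[31,31,8,0,0,0,91],[18,42,5,0,0,0,91],[18,42,5,0,0,0,91],[18,42,5,0,0,0,91],[18,42,5,0,0,0,91],[18,42,5,0,0,0,91],[18,42,5,0,0,0,91],[0,0,0,0,0,0,91],[0,0,0,0,0,0,91]]'
python3 - <<'E'
from h import *
np.set_printoptions(precision=4,suppress=True)
p=capture("wrist");save(p,"w1.png");print(np.array(p["extrinsics"]))
for q in ["canister","shelf","cone","block","keeper","keeper_grip","hinge"]:
    for d in finder.cut_out(p,q)[:2]:
        ys,xs=np.where(d["region"]); print(q,round(d["conf"],2),np.round(d["uv"],1),len(xs),(xs.min(),xs.max(),ys.min(),ys.max()))
print(sensors.observe()["joint_positions"])
E
```

```text
time: 4.45
ee_pos: [0.5101, -0.0011, 0.3395]
eef_rot: [[0.955, 0.296, -0.0], [0.296, -0.955, -0.0], [-0.001, 0.0, -1.0]]
wrist_force: [-0.5, 0.3, -0.1]
finger_gap: 0.0912
[[ 0.2962 -0.9082 -0.2958  0.5908]
 [-0.9551 -0.2815 -0.0922  0.0253]
 [ 0.0005  0.3098 -0.9508  0.4784]
 [ 0.      0.      0.      1.    ]]
canister 0.65 [131.6 151.3] 2341 (np.int64(97), np.int64(164), np.int64(131), np.int64(174))
shelf 0.63 [341.8  80. ] 26370 (np.int64(194), np.int64(490), np.int64(0), np.int64(192))
cone 0.83 [274.6  41.3] 1474 (np.int64(254), np.int64(296), np.int64(16), np.int64(58))
cone 0.37 [163.2 138.7] 308 (np.int64(131), np.int64(168), np.int64(130), np.int64(169))
block 0.59 [426.   96.1] 2389 (np.int64(395), np.int64(457), np.int64(68), np.int64(123))
keeper 0.64 [327.9 170.6] 3322 (np.int64(196), np.int64(459), np.int64(147), np.int64(192))
keeper_grip 0.58 [326.2 167.6] 3405 (np.int64(196), np.int64(460), np.int64(147), np.int64(193))
hinge 0.67 [344.5  77. ] 25565 (np.int64(194), np.int64(489), np.int64(0), np.int64(192))
[-8.9232 14.7457 79.36   -0.0071 85.8899 64.1054]
```

View pics/w1.png

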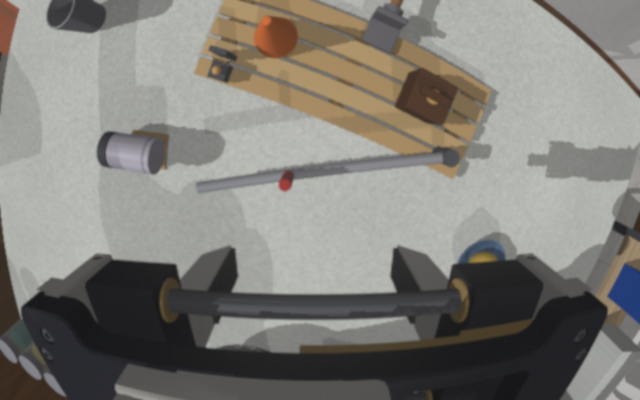

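Run:
```python
from h import *
np.set_printoptions(precision=4,suppress=True)
p=capture("wrist"); 
def A(n,uv,z): X=atz(p,uv,z,True); print(n,X); return X
nl=A("nl",[196,71],.022);nr=A("nr",[454,178],.022);fr=A("fr",[494,92],.022)
print(np.linalg.norm(nl-nr),np.linalg.norm(fr-nr))
h=A("hinge",[451,156],.07);g=A("griptop",[289,175],.12);tip=A("tip",[197,187],.062)
print(np.linalg.norm((h-g)[:2]),np.linalg.norm((h-tip)[:2]))
A("conetip",[267,21],.117);A("toggle",[433,97],.098)
A("blocktopL",[409,70],.084);A("blk top center",[428,94],.084)
# fits: silhouette of cone / block / canister
from scipy.optimize import minimize
def hull(P):
    uv=np.array([proj(p,X,True) for X in P]).astype(np.float32); m=np.zeros((400,640),np.uint8)
    cv2.fillConvexPoly(m,np.round(cv2.convexHull(uv)*16).astype(np.int32),1,shift=4); return m.astype(bool)
th=np.linspace(0,2*np.pi,40); c=np.c_[np.cos(th),np.sin(th)]
def iou(a,b): return (a&b).sum()/(a|b).sum()
def cone(v): return np.vstack([np.c_[v[:2]+.032*c,np.full(40,.022)],[[v[0],v[1],.117]]])
def block(v):
    R=np.array([[np.cos(v[2]),-np.sin(v[2])],[np.sin(v[2]),np.cos(v[2])]]); q=np.array([[1,1],[1,-1],[-1,-1],[-1,1]])*.03@R.T+v[:2]
    return np.vstack([np.c_[q,np.full(4,.022)],np.c_[q,np.full(4,.084)]])
def can(v): # center, yaw of axis
    a=np.array([np.cos(v[2]),np.sin(v[2]),0]);n=np.array([-a[1],a[0],0]);P=[]
    for s,r in((-.05,.029),(.032,.029),(.032,.03),(.05,.03)):
        P.append(np.r_[v[:2],.044]+s*a+r*(c[:,:1]*n+c[:,1:]*[0,0,1]))
    return np.vstack(P)
for n,fn,v0,st in(("cone",cone,[.70,.12],[.01,.01]),("block",block,[.66,-.12,-.05],[.01,.01,.1]),("canister",can,[.464,.287,1.7],[.01,.01,.1])):
    m=finder.cut_out(p,n)[0]["region"]
    r=minimize(lambda v:-iou(m,hull(fn(v))),v0,method="Nelder-Mead",options=dict(initial_simplex=np.array([v0]+[np.array(v0)+np.eye(len(v0))[i]*st[i] for i in range(len(v0))])))
    print(n,r.x,-r.fun)
```

```text
nl [0.6057 0.2135 0.022 ]
nr [ 0.5648 -0.2217  0.022 ]
fr [ 0.7242 -0.2414  0.022 ]
0.43715513855414506 0.16064886943725376
hinge [ 0.5956 -0.1787  0.07  ]
griptop [0.5107 0.0294 0.12  ]
tip [0.4432 0.1556 0.062 ]
0.22476439971024653 0.3673801526508083
conetip [0.6804 0.1071 0.117 ]
toggle [ 0.6583 -0.1137  0.098 ]
blocktopL [ 0.6825 -0.0764  0.084 ]
blk top center [ 0.6619 -0.1108  0.084 ]
cone [0.6825 0.1125] 0.9476474486414844
block [ 0.66 -0.12 -0.05] 0.0
canister [0.46   0.291  1.6889] 0.9544900446972775
```

```bash
python3 -m crank '[[-6,38.5,-4,0,0,0.139,91],[-6,38.5,-4,0,0,0.139,91],[-6,38.5,-4,0,0,0.139,91],[-6,38.5,-4,0,0,0.139,91],[-6,38.5,-4,0,0,0.139,91],[-6,38.5,-4,0,0,0.139,91],[-6,38.5,-4,0,0,0.139,91],[-6,38.5,-4,0,0,0.139,91],[-6,38.5,-4,0,0,0.139,91],[-6,38.5,-4,0,0,0.139,91],[0,0,-10,-0.1387,-0.0166,0,91],[0,0,-10,-0.1387,-0.0166,0,91],[0,0,-10,-0.1387,-0.0166,0,91],[0,0,-10,-0.1387,-0.0166,0,91],[0,0,-10,-0.1387,-0.0166,0,91],[0,0,0,0,0,0,91],[0,0,0,0,0,0,91]]'
python3 - <<'E'
from h import *
np.set_printoptions(precision=4,suppress=True)
print(sensors.observe()["joint_positions"])
p=capture("wrist");save(p,"w2.png");print(np.array(p["extrinsics"]))
for q in ["canister","cradle"]:
    for d in finder.cut_out(p,q)[:1]:
        ys,xs=np.where(d["region"]); print(q,round(d["conf"],2),np.round(d["uv"],1),len(xs),(xs.min(),xs.max(),ys.min(),ys.max()))
E
```

```text
time: 6.75
ee_pos: [0.45, 0.3836, 0.2489]
eef_rot: [[-0.091, 0.993, 0.076], [0.762, 0.118, -0.637], [-0.641, 0.0, -0.767]]
wrist_force: [-0.1, 0.1, 1.4]
finger_gap: 0.0911
[ 47.2103  43.1818  57.1317 -30.4944 105.7749  38.8982]
[[ 0.993   0.0628  0.1004  0.4319]
 [ 0.1184 -0.5273 -0.8414  0.5377]
 [ 0.0001  0.8474 -0.531   0.3014]
 [ 0.      0.      0.      1.    ]]
canister 0.97 [313.5 128.6] 4556 (np.int64(284), np.int64(342), np.int64(84), np.int64(180))
cradle 0.28 [317.5 251.4] 1103 (np.int64(287), np.int64(349), np.int64(204), np.int64(289))
```

View pics/w2.png

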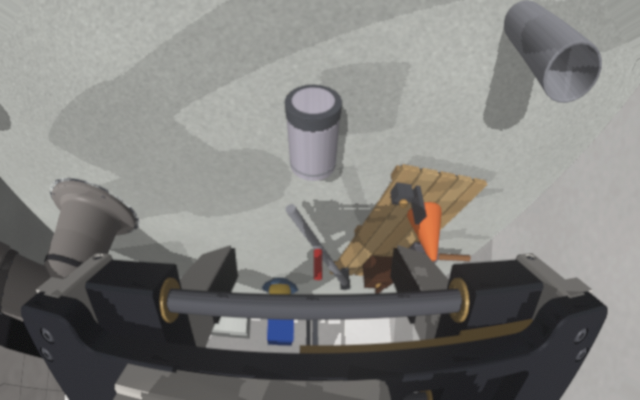

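```bash
cat > fit.py <<'E'
from h import *
from scipy.optimize import minimize
th=np.linspace(0,2*np.pi,40); c=np.c_[np.cos(th),np.sin(th)]
def hull(p,P,fish):
    uv=np.array([proj(p,X,fish) for X in P]).astype(np.float32); m=np.zeros((400,640),np.uint8)
    cv2.fillConvexPoly(m,np.round(cv2.convexHull(uv)*16).astype(np.int32),1,shift=4); return m.astype(bool)
def iou(a,b): return (a&b).sum()/max(1,(a|b).sum())
def cone(v): return np.vstack([np.c_[v[:2]+.032*c,np.full(40,.022)],[[v[0],v[1],.117]]])
def block(v,yaw=-.094):
    R=np.array([[np.cos(yaw),-np.sin(yaw)],[np.sin(yaw),np.cos(yaw)]]); q=np.array([[1,1],[1,-1],[-1,-1],[-1,1]])*.03@R.T+v[:2]
    return np.vstack([np.c_[q,np.full(4,.022)],np.c_[q,np.full(4,.084)]])
def can(v):
    a=np.array([np.cos(v[2]),np.sin(v[2]),0]);n=np.array([-a[1],a[0],0])
    return np.vstack([np.r_[v[:2],.044]+s*a+r*(c[:,:1]*n+c[:,1:]*[0,0,1]) for s,r in((-.05,.029),(.032,.029),(.032,.03),(.05,.03))])
def stand(v): return np.vstack([np.c_[v[:2]+r*c,np.full(40,z)] for z,r in((.022,.029),(.104,.03),(.122,.03))])
def fit(p,name,fn,v0,fish=True):
    m=finder.cut_out(p,name)[0]["region"]; v0=np.array(v0,float)
    S=np.vstack([v0]+[v0+np.eye(len(v0))[i]*(.01 if i<2 else .1) for i in range(len(v0))])
    r=minimize(lambda v:-iou(m,hull(p,fn(v),fish)),v0,method="Nelder-Mead",options=dict(initial_simplex=S)); return r.x,-r.fun
E
python3 - <<'E'
from fit import *
np.set_printoptions(precision=4,suppress=True)
p=capture("wrist");t=capture("top");s=capture("side")
print(fit(p,"canister",can,[.46,.29,1.689]),fit(t,"canister",can,[.46,.29,1.689],False),fit(s,"canister",can,[.46,.29,1.689],False))
print(fit(t,"block",block,[.66,-.113],False),fit(s,"block",block,[.66,-.113],False))
print(fit(t,"cone",cone,[.682,.111],False),fit(s,"cone",cone,[.682,.111],False))
E
```

```text
(array([0.4604, 0.2892, 1.6846]), np.float64(0.9610004239084358)) (array([0.4617, 0.2868, 1.7131]), np.float64(0.9213226909920182)) (array([0.459 , 0.2846, 1.706 ]), np.float64(0.9673423423423423))
(array([ 0.6641, -0.1185]), np.float64(0.8836477987421384)) (array([ 0.6638, -0.1192]), np.float64(0.46966731898238745))Traceback (most recent call last):
  File "<stdin>", line 6, in <module>
  File "fit.py", line 17, in fit
    m=finder.cut_out(p,name)[0]["region"]; v0=np.array(v0,float)
      ~~~~~~~~~~~~~~~~~~~~~~^^^
IndexError: list index out of range
```

```bash
python3 -m crank '[[0,-1,-27,0,0,0,91],[0,-1,-27,0,0,0,91],[0,-1,-27,0,0,0,91],[0,-1,-26,0,0,0,91],[1.6,-15.3,-18.4,0,0,0,91],[1.6,-15.3,-18.4,0,0,0,91],[1.6,-15.3,-18.4,0,0,0,91],[1.6,-15.3,-18.4,0,0,0,91],[1.6,-15.3,-18.4,0,0,0,91],[0,0,0,0,0,0,91],[0,0,0,0,0,0,91]]' 25
python3 - <<'E'
from h import *
save(capture("wrist"),"w3.png")
E
```

```text
time: 8.5
ee_pos: [0.4583, 0.3029, 0.0511]
eef_rot: [[-0.089, 0.993, 0.076], [0.761, 0.117, -0.638], [-0.643, 0.001, -0.766]]
wrist_force: [-0.1, 0.4, 0.3]
finger_gap: 0.0912
```

View pics/w3.png

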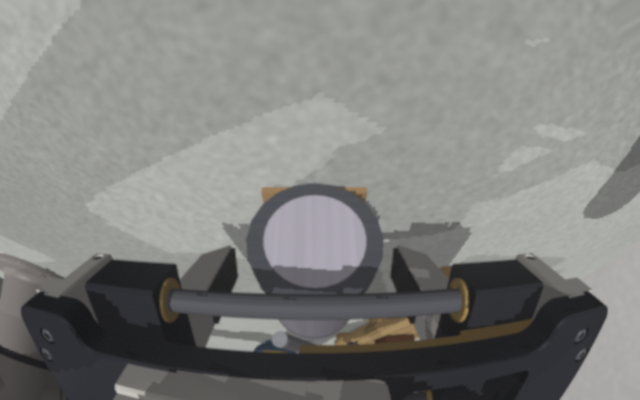

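```bash
python3 -m crank '[[0,0,0,0,0,0,50],[0,0,0,0,0,0,50],[0,0,0,0,0,0,50],[0,0,0,0,0,0,50],[0,0,0,0,0,0,50],[0,0,0,0,0,0,50],[0,0,0,0,0,0,50],[0,0,0,0,0,0,50]]' 25
```

```text
time: 9.35
ee_pos: [0.4583, 0.3028, 0.0509]
eef_rot: [[-0.089, 0.993, 0.077], [0.761, 0.118, -0.638], [-0.643, 0.002, -0.766]]
wrist_force: [1.1, 2.0, 1.7]
finger_gap: 0.0575
```

```bash
python3 -m crank '[[0,0,10,0,0,0,50],[0,0,30,0,0,0,50],[0,0,40,0,0,0,50],[0,0,40,0,0,0,50],[0,0,40,0,0,0,50],[0,0,40,0,0,0,50],[8,-13,2,0.13,0.0154,0,50],[8,-13,2,0.13,0.0154,0,50],[8,-13,2,0.13,0.0154,0,50],[8,-13,2,0.13,0.0154,0,50],[8,-13,2,0.13,0.0154,0,50],[8,-13,2,0.13,0.0154,0,50],[8,-13,2,0.13,0.0154,0,50],[8,-13,2,0.13,0.0154,0,50],[8,-13,2,0.13,0.0154,0,50],[8,-13,2,0.13,0.0154,0,50],[8,-13,2,0.13,0.0154,0,50],[8,-13,2,0.13,0.0154,0,50],[0,0,0,0,0,0,50]]'
python3 - <<'E'
from h import *
print(sensors.observe()["joint_positions"])
E
```

```text
time: 11.25
ee_pos: [0.5545, 0.1429, 0.272]
eef_rot: [[-0.067, 0.994, -0.089], [0.637, 0.112, 0.763], [0.768, -0.006, -0.64]]
wrist_force: [-0.6, -0.7, -3.9]
finger_gap: 0.0573
[-15.81302883  30.18671193  83.81018174  45.20587947  90.44798697
 -32.0028356 ]
```

```bash
python3 -m crank '[[23,-30,0,0,0,-0.042,50],[23,-30,0,0,0,-0.042,50],[23,-30,0,0,0,-0.042,50],[23,-30,0,0,0,-0.042,50],[23,-30,0,0,0,-0.042,50],[0,0,0,0,0,0,50],[0,0,0,0,0,0,50]]'
python3 - <<'E'
from fit import *
np.set_printoptions(precision=4,suppress=True)
print(sensors.observe()["joint_positions"])
p=capture("wrist");t=capture("top");s=capture("side")
save(p,"w4.png")
for n,fn,v in(("cone",cone,[.682,.111]),("block",block,[.66,-.113])):
  for q,fi in((p,1),(t,0),(s,0)):
    try: print(n,q["shot"],fit(q,n,fn,v,fi))
    except Exception as e: print(n,e)
for q in (t,s): print([ (d["conf"],d["uv"],[int(f(np.where(d["region"])[i])) for i in (0,1) for f in (np.min,np.max)]) for d in finder.cut_out(q,"canister")[:1]])
a=p["image"]; b=s["image"][130:260,220:420]; b=cv2.resize(b,(640,416),interpolation=3)
cv2.imwrite("pics/c4.png",cv2.resize(np.vstack([a,b])[...,::-1],None,fx=.73,fy=.73))
E
```

```text
time: 11.95
ee_pos: [0.6686, -0.0032, 0.2744]
eef_rot: [[0.061, 0.996, 0.07], [0.641, -0.093, 0.762], [0.765, -0.001, -0.644]]
wrist_force: [-0.5, 0.7, -3.3]
finger_gap: 0.0571
[-26.0141  40.4055  64.3105  45.9748  95.6846 -24.5532]
cone list index out of range
cone 14 (array([0.6825, 0.1095]), np.float64(0.9501246882793017))
cone 15 (array([0.6868, 0.0978]), np.float64(0.8123324396782842))
block 13 (array([ 0.66 , -0.113]), np.float64(0.0))
block list index out of range
block 15 (array([ 0.6624, -0.1283]), np.float64(0.8922155688622755))
[(0.87, [337.1, 131.0], [116, 148, 322, 349])]
[(0.7, [300.0, 136.8], [122, 157, 290, 309])]
```

View pics/c4.png

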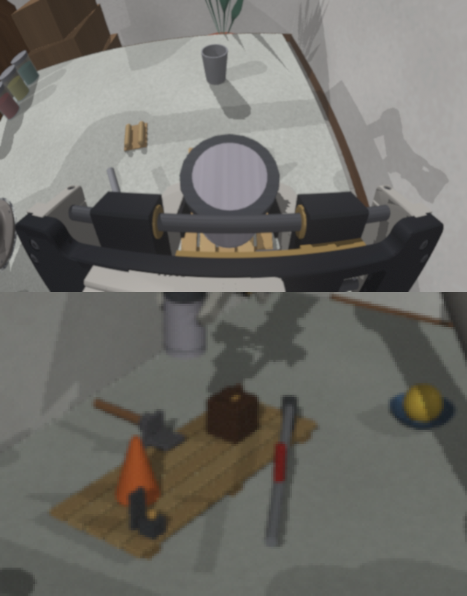

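Run:
```python
from fit import *
np.set_printoptions(precision=4,suppress=True)
E=np.eye(4);E[:3]=[[.2962,-.9082,-.2958,.5908],[-.9551,-.2815,-.0922,.0253],[.0005,.3098,-.9508,.4784]]
p=dict(vfov=65.70646984690485,cx=313.779,cy=208.726,extrinsics=E)
im=cv2.imread("pics/w1.png");g=cv2.cvtColor(im,cv2.COLOR_BGR2HSV)
m=np.zeros((400,640),bool);w=g[60:130,385:465];m[60:130,385:465]=(w[...,2]<95)&((w[...,0]<25)|(w[...,0]>170))&(w[...,1]>60)
m=cv2.morphologyEx(m.astype(np.uint8),cv2.MORPH_CLOSE,np.ones((7,7)));n,l,st,_=cv2.connectedComponentsWithStats(m);m=l==1+np.argmax(st[1:,4])
ys,xs=np.where(m);print(m.sum(),xs.min(),xs.max(),ys.min(),ys.max())
best=None
for v0 in ([.66,-.113],[.667,-.12],[.66,-.105]):
    S=np.array([v0,[v0[0]+.01,v0[1]],[v0[0],v0[1]+.01]])
    r=minimize(lambda v:-iou(m,hull(p,block(v),True)),v0,method="Nelder-Mead",options=dict(initial_simplex=S));print(r.x,r.fun)
o=im.copy();o[hull(p,block(r.x),True)&~m]=(0,255,0);o[m&~hull(p,block(r.x),True)]=(0,0,255)
# canister upright in hand: side/top silhouettes
s=capture("side");t=capture("top")
for q in (s,t):
    d=finder.cut_out(q,"canister")[0];y,x=np.where(d["region"]);print((d["uv"],x.min(),x.max(),y.min(),y.max()))
    st=sensors.observe();T=st["ee_pos"]; h=st["eef_rot"][:2,2];h/=np.linalg.norm(h)
    c0=T[:2]+.007*h; P=stand(c0);P[:,2]+=T[2]-.065-.022
    uv=np.array([proj(q,X) for X in P]);print("pred",c0,uv.min(0),uv.max(0), iou(d["region"],hull(q,P,False)))
a=cv2.resize(o[40:150,370:480],(440,440),interpolation=0);b=cv2.resize(s["image"][100:180,270:350][...,::-1],(440,440),interpolation=3)
cv2.imwrite("pics/c5.png",np.hstack([a,b])[:, :800])
```

```text
2361 395 464 68 124
[ 0.6616 -0.118 ] -0.8903324417271685
[ 0.6632 -0.1176] -0.8882532418001525
[ 0.6615 -0.1176] -0.8896525391370752
([301.5, 134.7], np.int64(290), np.int64(308), np.int64(122), np.int64(157))
pred [0.6697 0.0036] [288.434  122.3807] [307.6146 158.7732] 0.8042857142857143
([337.5, 130.1], np.int64(323), np.int64(349), np.int64(116), np.int64(146))
pred [0.6697 0.0035] [322.3011 115.6946] [349.2684 150.4142] 0.8070175438596491
```

View pics/c5.png

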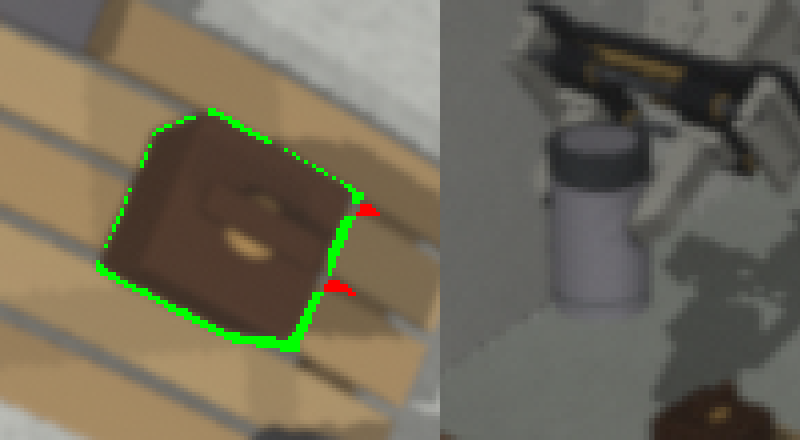

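```bash
python3 -m crank '[[2.5,-6,-10,0,0,0,50],[0,0,-35,0,0,0,50],[0,0,-35,0,0,0,50],[0,0,-35,0,0,0,50],[0,0,-30,0,0,0,50],[0,0,-20,0,0,0,50],[0,0,-10,0,0,0,50],[0,0,0,0,0,0,50],[0,0,0,0,0,0,50]]'
python3 - <<'E'
from h import *
p=capture("side"); o=sensors.observe();print(o["wrist_force"],o["ee_pos"])
b=cv2.resize(p["image"][140:260,230:390],(640,480),interpolation=3);cv2.imwrite("pics/c6.png",b[...,::-1])
E
```

```text
time: 13.6
ee_pos: [0.6723, -0.0097, 0.1009]
eef_rot: [[0.059, 0.996, 0.073], [0.64, -0.094, 0.762], [0.766, 0.002, -0.643]]
wrist_force: [-0.2, 0.3, -3.7]
finger_gap: 0.057
[ 0.22011639 -0.58849559 -2.6164758 ] [ 0.67236961 -0.00970335  0.10134467]
```

View pics/c6.png

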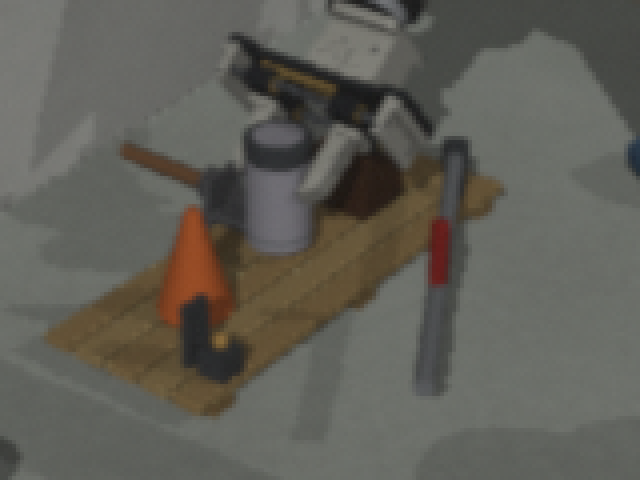

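```bash
python3 -m crank '[[0,0,-3,0,0,0,50],[0,0,-3,0,0,0,50],[0,0,-2,0,0,0,50],[0,0,-1,0,0,0,50],[0,0,-1,0,0,0,50],[0,0,-1,0,0,0,50],[0,0,0,0,0,0,50]]';python3 -m crank '[[0,0,-1,0,0,0,50],[0,0,0,0,0,0,50]]';python3 -m crank '[[0,0,-1,0,0,0,50],[0,0,0,0,0,0,50]]'
```

```text
time: 14.35
ee_pos: [0.6715, -0.0093, 0.0886]
eef_rot: [[0.061, 0.996, 0.071], [0.64, -0.093, 0.763], [0.766, -0.001, -0.643]]
wrist_force: [-1.1, -0.7, -3.1]
finger_gap: 0.0573
time: 14.55
ee_pos: [0.6715, -0.0094, 0.0876]
eef_rot: [[0.06, 0.996, 0.071], [0.64, -0.093, 0.763], [0.766, -0.001, -0.643]]
wrist_force: [0.3, -0.3, -2.9]
finger_gap: 0.0573
time: 14.75
ee_pos: [0.6715, -0.0094, 0.0866]
eef_rot: [[0.06, 0.996, 0.071], [0.64, -0.093, 0.763], [0.766, -0.0, -0.643]]
wrist_force: [-0.5, 0.6, -2.5]
finger_gap: 0.0577
```

```bash
python3 -m crank '[[0,0,-1,0,0,0,50],[0,0,0,0,0,0,50]]';python3 -m crank '[[0,0,-1,0,0,0,50],[0,0,0,0,0,0,50]]'
```

```text
time: 14.95
ee_pos: [0.6716, -0.0094, 0.0864]
eef_rot: [[0.06, 0.996, 0.071], [0.64, -0.093, 0.763], [0.766, 0.0, -0.642]]
wrist_force: [-1.4, -1.2, 1.2]
finger_gap: 0.0575
time: 15.15
ee_pos: [0.6716, -0.0094, 0.0864]
eef_rot: [[0.059, 0.996, 0.072], [0.639, -0.093, 0.764], [0.767, 0.001, -0.642]]
wrist_force: [-4.0, -1.9, 6.6]
finger_gap: 0.0574
```

```bash
python3 -m crank '[[0,0,1.5,0,0,0,50],[0,0,0,0,0,0,50],[0,0,0,0,0,0,62],[0,0,0,0,0,0,66],[0,0,0,0,0,0,72],[0,0,0,0,0,0,74],[0,0,0,0,0,0,74],[0,0,0,0,0,0,74]]';python3 - <<'E'
from fit import *
s=capture("side");t=capture("top")
print(fit(s,"canister",stand,[.672,-.0025],False),fit(t,"canister",stand,[.672,-.0025],False))
E
```

```text
time: 15.95
ee_pos: [0.6716, -0.0094, 0.0862]
eef_rot: [[0.06, 0.996, 0.071], [0.64, -0.093, 0.763], [0.766, -0.0, -0.643]]
wrist_force: [-0.6, 0.0, 0.4]
finger_gap: 0.074
(array([ 0.67166797, -0.01114258]), np.float64(0.841296928327645)) (array([ 0.67402839, -0.00376701]), np.float64(0.8953271028037383))
```

```bash
python3 -m crank '[[-0.7,-7.6,6.4,0,0,0,74],[-1.4,-15.3,12.9,0,0,0,74],[-1.4,-15.3,12.9,0,0,0,74],[-1.4,-15.3,12.9,0,0,0,74],[-1.4,-15.3,12.9,0,0,0,74],[0,-15,30,0,0,0,74],[0,0,40,0,0,0,74],[-30,0,30,0,0,0,74],[-40,0,0,0,0,0,74],[-40,0,0,0,0,0,74],[0,0,0,0,0,0,74]]';python3 - <<'E'
from fit import *
np.set_printoptions(precision=4,suppress=True)
s=capture("side");t=capture("top");w=capture("wrist");save(w,"w7.png")
for n,q,fi in(("s",s,0),("t",t,0),("w",w,1)):
  for nm,fn,v in(("canister",stand,[.672,-.0025]),("cone",cone,[.682,.111]),("block",block,[.662,-.1155])):
    try: print(n,nm,*fit(q,nm,fn,v,fi))
    except Exception as e: print(n,nm,e)
a=cv2.resize(s["image"][140:260,230:390],(640,480),interpolation=3);b=cv2.resize(t["image"][80:240,240:453],(640,480),interpolation=3)
cv2.imwrite("pics/c7.png",cv2.resize(np.vstack([a,b])[...,::-1],None,fx=.62,fy=.62))
E
```

```text
time: 17.25
ee_pos: [0.5513, -0.0933, 0.245]
eef_rot: [[0.064, 0.995, 0.07], [0.639, -0.095, 0.763], [0.767, -0.004, -0.642]]
wrist_force: [0.3, 0.1, -0.9]
finger_gap: 0.0743
s canister [ 0.6735 -0.0092] 0.9315068493150684
s cone [0.689  0.0951] 0.7891891891891892
s block [ 0.6628 -0.1288] 0.8192771084337349
t canister [ 0.6715 -0.0038] 0.9380863039399625
t cone [0.6828 0.1097] 0.9754901960784313
t block [ 0.6638 -0.1173] 0.7476340694006309
w canister [0.6733 0.0005] 0.6860739575137687
w cone [0.6833 0.1142] 0.9152161706906232
w block [ 0.6605 -0.1169] 0.12198952879581151
```

View pics/c7.png

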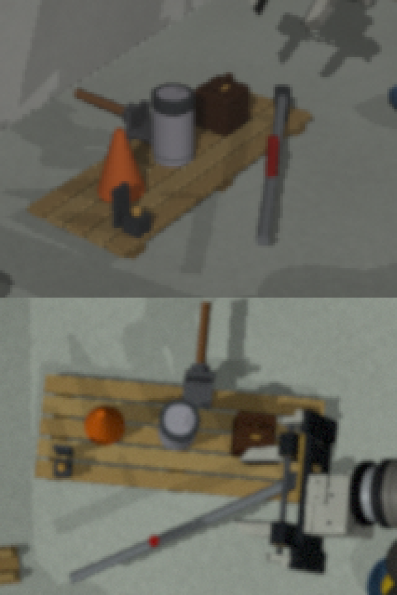

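```bash
python3 -m crank '[[-6,7.5,2,-0.145,0.0133,0,40],[-6,7.5,2,-0.145,0.0133,0,0],[-6,7.5,2,-0.145,0.0133,0,0],[-6,7.5,2,-0.145,0.0133,0,0],[-6,7.5,2,-0.145,0.0133,0,0],[-6,7.5,2,-0.145,0.0133,0,0],[-6,7.5,0,0,0,-0.133,0],[-6,7.5,0,0,0,-0.133,0],[-6,7.5,0,0,0,-0.133,0],[-6,7.5,0,0,0,-0.133,0],[-6,7.5,0,0,0,-0.133,0],[-6,7.5,0,0,0,-0.133,0],[-6,7.5,0,0,0,-0.133,0],[-6,7.5,0,0,0,-0.133,0],[0,0,0,0,0,0,0],[0,0,0,0,0,0,0]]' 20;python3 - <<'E'
from fit import *
np.set_printoptions(precision=4,suppress=True)
print(sensors.observe()["joint_positions"])
w=capture("wrist");save(w,"w8.png");t=capture("top");np.save("E8.npy",w["extrinsics"])
for nm,fn,v in(("canister",stand,[.672,-.0025]),("cone",cone,[.682,.111]),("block",block,[.662,-.1155])):
    try: print(nm,*fit(w,nm,fn,v,1))
    except Exception as e: print(nm,e)
for q,fi in((w,1),(t,0)):
    hsv=cv2.cvtColor(q["image"],cv2.COLOR_RGB2HSV)
    red=(((hsv[...,0]<5)|(hsv[...,0]>174))&(hsv[...,1]>140)&(hsv[...,2]>60)).astype(np.uint8)
    n,l,st,c=cv2.connectedComponentsWithStats(red)
    for i in range(1,n):
        if st[i,4]>8: print(fi,st[i],c[i],atz(q,c[i],.115,bool(fi)))
E
```

```text
time: 19.45
ee_pos: [0.4715, 0.0118, 0.2564]
eef_rot: [[0.914, 0.406, -0.0], [0.406, -0.914, -0.002], [-0.001, 0.002, -1.0]]
wrist_force: [-0.0, -1.0, -0.4]
finger_gap: 0.0004
[-7.8241 13.4744 94.2256 -0.108  72.2967 58.2734]
canister [ 0.6732 -0.0019] 0.9612483745123537
cone [0.6244 0.1401] 0.07721335268505079
block [ 0.6631 -0.1154] 0.9236542443064182
1 [299 162  14  15 167] [305.5629 168.5988] [0.4977 0.0328 0.115 ]
```

View pics/w8.png

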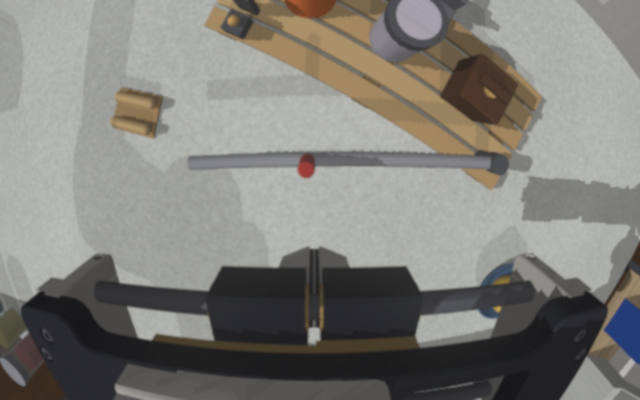

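```bash
python3 -m crank '[[-8,5,-30,0,0,0,0],[0,0,-31,0,0,0,0],[0,0,-31,0,0,0,0],[0,0,-31,0,0,0,0],[0,0,-30,0,0,0,0],[0,0,0,0,0,0,0],[7.2,2.5,0,0,0,0,0],[7.2,2.5,0,0,0,0,0],[7.2,2.5,0,0,0,0,0],[8.2,4,0,0,0,-0.04,0],[8.2,4,0,0,0,-0.04,0],[8.6,3.5,0,0,0,-0.04,0],[8.6,3.5,0,0,0,-0.04,0],[8.8,2.7,0,0,0,-0.04,0],[8.8,2.7,0,0,0,-0.04,0],[9,2,0,0,0,-0.04,0],[9,2,0,0,0,-0.04,0],[0,0,0,0,0,0,0]]';python3 - <<'E'
from h import *
w=capture("wrist");save(w,"w9.png")
E
```

```text
time: 21.5
ee_pos: [0.556, 0.0491, 0.1043]
eef_rot: [[0.996, 0.094, 0.002], [0.094, -0.996, -0.002], [0.002, 0.002, -1.0]]
wrist_force: [-0.7, -0.1, 1.5]
finger_gap: 0.0003
```

View pics/w9.png

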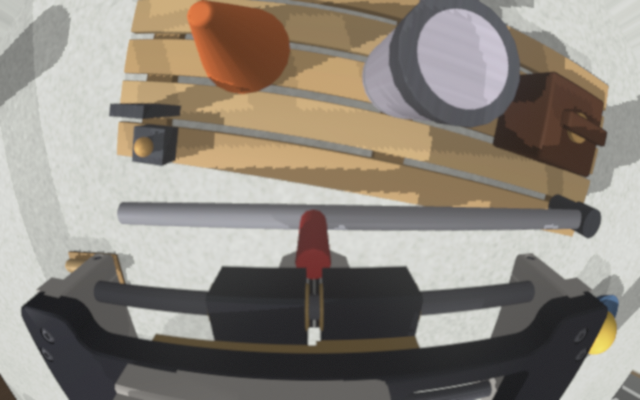

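```bash
python3 -m crank '[[9.2,1.2,0,0,0,-0.04,0],[9.2,1.2,0,0,0,-0.04,0],[4,0.3,0,0,0,-0.017,0],[4,0.3,0,0,0,-0.017,0],[4,0.3,0,0,0,-0.017,0]]';python3 -m crank '[[4,0.3,0,0,0,-0.017,0],[2,0,0,0,0,-0.01,0]]';python3 -m crank '[[3,0,0,0,0,-0.01,0],[0,0,0,0,0,0,0]]'
```

```text
time: 22.05
ee_pos: [0.581, 0.0522, 0.103]
eef_rot: [[0.999, -0.037, -0.01], [-0.037, -0.999, -0.001], [-0.01, 0.002, -1.0]]
wrist_force: [-21.0, -0.3, 12.8]
finger_gap: 0.0006
time: 22.25
ee_pos: [0.5873, 0.0527, 0.1029]
eef_rot: [[0.998, -0.064, -0.008], [-0.064, -0.998, -0.001], [-0.008, 0.001, -1.0]]
wrist_force: [-6.2, 1.8, 1.4]
finger_gap: 0.0006
time: 22.45
ee_pos: [0.5938, 0.0523, 0.1034]
eef_rot: [[0.997, -0.074, -0.001], [-0.074, -0.997, -0.001], [-0.0, 0.001, -1.0]]
wrist_force: [-0.1, -0.7, -0.3]
finger_gap: 0.0009
```

```bash
python3 -m crank '[[2,0,0,0,0,-0.01,0],[0,0,0,0,0,0,0]]';python3 -m crank '[[2,0,0,0,0,-0.01,0],[0,0,0,0,0,0,0]]';python3 -m crank '[[1.5,0,0,0,0,0,0],[0,0,0,0,0,0,0]]'
```

```text
time: 22.65
ee_pos: [0.5947, 0.0523, 0.1032]
eef_rot: [[0.996, -0.084, -0.003], [-0.084, -0.996, -0.001], [-0.003, 0.001, -1.0]]
wrist_force: [-5.5, 0.6, 1.7]
finger_gap: 0.0004
time: 22.85
ee_pos: [0.595, 0.0525, 0.1031]
eef_rot: [[0.996, -0.094, -0.007], [-0.094, -0.996, -0.001], [-0.007, 0.002, -1.0]]
wrist_force: [-10.8, 0.1, 7.0]
finger_gap: 0.0006
time: 23.05
ee_pos: [0.5951, 0.0525, 0.103]
eef_rot: [[0.996, -0.094, -0.011], [-0.094, -0.996, -0.001], [-0.01, 0.002, -1.0]]
wrist_force: [-15.6, 0.0, 9.1]
finger_gap: 0.0007
```

```bash
python3 -m crank '[[-3,0,0,0,0,0,0],[-10,0,0,0,0,0,0],[-20,0,0,0,0,0,0],[-20,0,10,0,0,0,0],[-20,0,30,0,0,0,0],[0,0,45,0,0,0,0],[0,0,45,0,0,0,0],[0,0,40,0,0,0,0],[0,0,0,0,0,0,0],[0,0,0,0,0,0,0]]';python3 - <<'E'
from fit import *
np.set_printoptions(precision=4,suppress=True)
w=capture("wrist");save(w,"w10.png");t=capture("top")
for n,q,fi in(("w",w,1),("t",t,0)):
  for nm,fn,v in(("canister",stand,[.672,-.0025]),("cone",cone,[.682,.111]),("block",block,[.662,-.1155])):
    try: print(n,nm,*fit(q,nm,fn,v,fi))
    except Exception as e: print(n,nm,e)
m=finder.cut_out(w,"keeper")[0]["region"];m=cv2.erode(m.astype(np.uint8),np.ones((3,3)))
P=np.array([atz(w,uv,.062,True)[:2] for uv in np.argwhere(m)[:,::-1]]);l=cv2.fitLine(P.astype(np.float32)*1000,cv2.DIST_HUBER,0,1,1).ravel();print("bar dir",l,"angle",np.arctan2(-l[0]*np.sign(l[1]),abs(l[1])))
for X in [(.5955,-.178,.062)]:
  for th in (-.094,-.06,-.014): print(th,proj(w,np.array(X)+.35*np.array([-np.sin(th),np.cos(th),0]),True),proj(w,np.array(X)+.1*np.array([-np.sin(th),np.cos(th),0]),True))
E
```

```text
time: 24.05
ee_pos: [0.5266, 0.0522, 0.2742]
eef_rot: [[0.996, -0.094, 0.002], [-0.094, -0.996, -0.001], [0.002, 0.001, -1.0]]
wrist_force: [-0.2, -0.1, -1.0]
finger_gap: 0.0003
w canister [ 0.672  -0.0017] 0.9604897050639956
w cone [0.6822 0.112 ] 0.9551944854751354
w block [ 0.6633 -0.1166] 0.9435187800056481
t canister list index out of range
t cone [0.6974 0.1123] 0.4912718204488778
t block [ 0.6629 -0.1173] 0.8850393700787401
bar dir [  0.0849   0.9964 608.9641   4.6741] angle -0.085025266
-0.094 [205.0036 110.6192] [420.5376 110.4563]
-0.06 [205.5357 120.6679] [420.487  113.3359]
-0.014 [206.8747 134.19  ] [420.5554 117.2358]
```

View pics/w10.png

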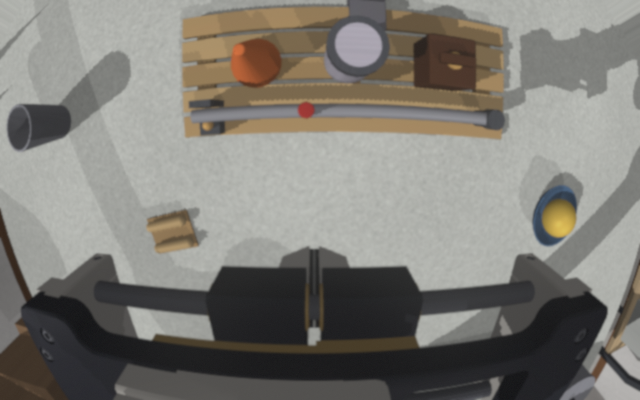

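```bash
python3 -c "
from bench import env
print(env.finish_job())"
```

```text
the job is handed in; nothing more can be done
None
```

I stood the canister upright, lid up, on the shelf midway between the cone and the block, then pushed the keeper bar shut. I handed the job in at about 24 s of the 72 s allowed. The system gave no verdict, so the figures below are my own last checks.

- **Canister:** I gripped it at 25 N and set it down until the wrist force changed by about 10 N, then released it. It is about 114 mm from the cone and 115 mm from the block (limit 123 mm), and about 1–2 mm off their line (limit 12 mm).
- **Keeper:** Pushing the red grip with closed fingers, I felt a peak of about 21 N at the catch. The force then fell to zero and rose again against a hard stop. The final picture shows the bar against its post, about 0.01 rad from shut (limit 0.035 rad).
- **Other objects:** The cone and block fits stayed within about 2–3 mm of the first measurements. The ball, its dish and the tumbler look undisturbed. The arm had backed clear before I handed in.

**Checks that disagreed:**
- The side camera's positions came out 6–15 mm lower in y than the top and wrist cameras' for the canister, cone and block alike. I relied on the top and wrist cameras.
- In the last top view the arm seemed to be in the way: the network missed the canister and the cone fit was poor, so the final positions come from the wrist camera.

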